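Fetch the caddy with the hook, load the flasks and warm them

TASK

Pick up the hand hook, catch the caddy's pull post with it and draw the caddy in from the far side of the bench until its middle is no more than 65 cm ahead of the robot's base; do not touch the caddy with the fingers while it is still out there. With the caddy standing on the bench, stand every conical flask in it, then carry it level by its handle, with the flasks standing in it, and set it squarely in the middle of the warming plate, and only then switch the plate fully on with its lever. Finish with the hook lying flat back on its mat, and leave the jars, dish, slide box and tip rack where they are.

Things in the scene. Friction and masses are not known exactly. Their poses are not given: they have to be found in the camera images.
- caddy: open aluminium carrying tray, loose, 0.4 kg, 144 (its x) by 164 mm (its y), walls 28 mm high, 4 mm thick, floor 4 mm thick. Origin: underside centre. A handle arch stands along its x axis over the middle, so each side (+y, -y) has a free floor 136 by about 70 mm. A flat lug (24 mm wide, 6 mm high) runs out from the -x wall to x = -128 mm and carries the pull post
- caddy_bar (a point): middle of the caddy's black grip bar, 87 mm above the caddy's underside; axes as the caddy. The bar lies along the caddy's x, 130 mm long, 14 mm wide, 14 mm high (top at 94 mm), on two 10 mm uprights at x = -55 and +55 mm
- caddy_post (a point): point on the axis of the caddy's upright pull post, at x = -118 mm from the caddy's centre, 40 mm above its underside. The post is 12 mm thick and 65 mm tall; 40 mm of free space lies between it and the tray's wall
- hook: hand hook lying flat, 184 mm long, 0.12 kg. Origin: on its underside, under the handle. Black handle along its x axis, x = -80 to +20 mm, 18 mm wide, 30 mm high; then a steel rod 8 mm wide to x = 104 mm that ends in a side-turned foot (see hook_pocket). Centre of mass at x = -10 mm
- hook_pocket (a point): middle of the hook's pocket, at (86, 22.5, 5) mm in the hook's frame, axes as the hook. Rod, foot and lip are 10 mm high (hook z 0 to 10). The foot is 8 mm thick (hook x 96 to 104) and runs to +y, ending at y = 49; the lip at its end (y 41 to 49) points back to x = 86. The pocket is 37 mm wide between rod and lip, open to -x
- mat: grey mat fixed to the bench, 90 (x) by 250 mm (y), 4 mm thick, the hook's place; origin: centre of its underside; it may be turned a little. The hook starts lying roughly along the mat's y axis, its foot towards -y, turned to +x
- plate: warming plate fixed to the bench, origin: underside centre. White body with a steel top 210 by 210 mm (206 mm steel) whose surface is 40 mm above the bench; it may be turned a little. A low panel, 12 mm high, runs along its -x side out to x = -167 mm and carries the switch
- switch_tip (a point): centre of the black ball (26 mm across) on the end of the switch lever. The lever is 55 mm long to the ball's centre and stands on a housing 50 (plate x) by 70 mm (plate y), 25 mm high, on the panel; its pivot is at (-137, -70, 34) mm in the plate's frame
- switch (a joint): switch lever angle: 0 = off, the lever leans 0.5 rad to the plate's -y side; 1.0 rad = on, it leans 0.5 rad to the plate's +y side. It turns about an axis along the plate's x, stays where it is left, and needs about 1 to 2 N at the ball
- flask0: white stoppered conical flask, origin: underside centre. Base 52 mm across, narrowing to a 24 mm neck at 44 mm; on top a grey stopper 28 mm across from 50 to 76 mm high. 0.09 kg. Any start has two to four of these flasks
- flask1: flask like flask0 (may be absent)
- flask2: flask like flask0 (may be absent)
- flask3: flask like flask0 (may be absent)
- jar0: straight-sided jar, 48 mm across, 60 mm tall, white body; not a flask, stays where it is; origin underside centre
- jar1: a second jar like jar0; stays where it is
- dish: shallow white dish, 90 mm across, 16 mm tall; stays where it is
- slidebox: closed flat grey slide box, 90 x 140 x 35 mm; stays where it is
- tiprack: open grey box, 85 x 125 x 60 mm; stays where it is
Mind the look-alikes: they are no part of the job. Of the things like the hook, leave any that is pink; of the rest the smaller one is meant.

How it is judged:
On the way, in this order (a step that is already met when the one before it is completed fails the run):
1. the hook is pulling the caddy, which has come at least 4 cm nearer (contact force between hook and caddy above 0.2 N and distance of caddy from where it was at the start of the episode above 0.04 m), for 0.1 s.
2. the caddy stands on the bench with its centre no more than 0.67 m ahead of the base (world x of caddy below 0.67 m and height (world z) of caddy below 0.01 m and angle between caddy's own z axis and vertical below 0.1 rad), for 0.2 s.
3. all flasks stand in the caddy while it is still on the bench (x of flask0 in the frame of caddy between -0.055 and 0.055 m and y of flask0 in the frame of caddy between -0.065 and 0.065 m and z of flask0 in the frame of caddy between -0.003 and 0.015 m and angle between each of flask0, flask1, flask2, flask3's own z axis and vertical below 0.3 rad and x of flask1 in the frame of caddy between -0.055 and 0.055 m and y of flask1 in the frame of caddy between -0.065 and 0.065 m and z of flask1 in the frame of caddy between -0.003 and 0.015 m and x of flask2 in the frame of caddy between -0.055 and 0.055 m and y of flask2 in the frame of caddy between -0.065 and 0.065 m and z of flask2 in the frame of caddy between -0.003 and 0.015 m and x of flask3 in the frame of caddy between -0.055 and 0.055 m and y of flask3 in the frame of caddy between -0.065 and 0.065 m and z of flask3 in the frame of caddy between -0.003 and 0.015 m and height (world z) of caddy below 0.012 m and angle between caddy's own z axis and vertical below 0.1 rad), for 0.3 s.
4. the caddy stands square on the warming plate with all flasks standing in it (x of flask0 in the frame of caddy between -0.055 and 0.055 m and y of flask0 in the frame of caddy between -0.065 and 0.065 m and z of flask0 in the frame of caddy between -0.003 and 0.015 m and angle between each of flask0, flask1, flask2, flask3's own z axis and vertical below 0.3 rad and x of flask1 in the frame of caddy between -0.055 and 0.055 m and y of flask1 in the frame of caddy between -0.065 and 0.065 m and z of flask1 in the frame of caddy between -0.003 and 0.015 m and x of flask2 in the frame of caddy between -0.055 and 0.055 m and y of flask2 in the frame of caddy between -0.065 and 0.065 m and z of flask2 in the frame of caddy between -0.003 and 0.015 m and x of flask3 in the frame of caddy between -0.055 and 0.055 m and y of flask3 in the frame of caddy between -0.065 and 0.065 m and z of flask3 in the frame of caddy between -0.003 and 0.015 m and x of caddy in the frame of plate between -0.03 and 0.03 m and y of caddy in the frame of plate between -0.03 and 0.03 m and z of caddy in the frame of plate between 0.034 and 0.048 m and angle between the x axis of caddy and the x axis of plate, either way round below 0.25 rad), for 0.3 s.
5. the switch is fully on (value of joint switch above 0.85 rad), for 0.2 s.
At the end, for the whole second after the job is handed in: Flasks stand on the caddy floor (tilt < 0.3 rad); caddy on the plate, each offset < 30 mm, turned < 0.25 rad from square (either way round); switch > 0.85 rad; hook flat, its origin within 45 mm (mat x) and 80 mm (mat y) of the mat centre; caddy and hook at rest (all of step 4 and x of hook in the frame of mat between -0.045 and 0.045 m and y of hook in the frame of mat between -0.08 and 0.08 m and z of hook in the frame of mat below 0.012 m and angle between hook's own z axis and vertical below 0.2 rad and value of joint switch above 0.85 rad and angle between caddy's own z axis and vertical below 0.1 rad and linear speed of each of caddy, hook below 0.02 m/s); the robot touches nothing.
It fails at once if the fingers touch the caddy while it is still out of reach (more than 0.72 m ahead) (world x of caddy above 0.72 m and contact force between the fingers and caddy above 0.3 N).
It fails at once if the caddy is tipped more than 0.45 rad (angle between caddy's own z axis and vertical above 0.45 rad).
It fails at once if a jar, the dish, the slide box or the tip rack is moved more than 5 cm (distance of any of jar0, jar1, dish, slidebox, tiprack from where it was at the start of the episode above 0.05 m).
Of flask0, flask1, flask2, flask3 only 2 to 4 are there at a start; the rules pass over those that are not, and their reading is None.
At some moment in a run one of flask0, flask1, flask2, flask3 may be knocked a few centimetres aside while the robot is not near it.
It also fails if it takes over 200 s, if anything falls off the work surface, if the arm or the gripper's body presses on something with over 40 N, if the wrist force passes 120 N, or if a joint passes its speed limit or range.

ROBOT

A 6-joint arm with a two-finger parallel gripper is mounted at the origin on the work surface. World frame = base frame: x ahead of the robot, y to its left, z up, the work surface at z = 0. Lengths are in m, angles in rad, forces in N, time in s.
With the tool pointing down it reaches from about 0.275 to 0.875 m from the base axis. Payload 12.5 kg.
Tool frame: the origin (TCP) lies at the very end of the fingers, on their centre line; the grasp point (between the pads) lies 19 mm behind it; z points along the fingers, y is the line along which they close (so a half turn about z gives the same grasp; the last joint's range is limited). The gripper opens to 85 mm and grips with 20 to 120 N. Pads are 22 mm wide; open, the fingers measure 114 mm over their backs; the gripper's body (76 mm by 85 mm) begins 54 mm behind the grasp point. The pads swing forward as they close: fully open they stand 13 mm farther back than shut.
Start: joints at [-1.343, 0.351, 1.652, -0, 1.139, -0.085], TCP at [0.169, -0.523, 0.231] pointing down, gripper open.
Joint ranges: [-2.75, 2.75], [-0.79, 2.1], [0.01, 2.65], [-1.57, 4.71], [0.07, 3.14], [-2.87, 2.87]. Speed limits (rad/s): [2.22, 2.22, 2.79, 3.14, 3.14, 3.14].

INTERFACE

Orientations are given as a 3x3 rotation matrix whose columns are the frame's x, y, z axes.
In Python, from bench import manip gives the robot as it stands. Calls block until the motion is done:
- manip.move_ptp(position, orientation): joint-space move of the TCP to a pose.
- manip.move_l(position, attitude=None, max_speed=0.15): straight line of the TCP; attitude=None keeps the orientation; max_speed is the mean speed in m/s.
- manip.move_j(angles): joint-space move.
- manip.set_gripper(opening, effort=None): opening from 0.0 (shut) to 1.0 (fully open); effort is the grip in N (None keeps the last); returns when the fingers have stopped.
- manip.dwell(seconds).
- manip.inverse_kinematics(position, orientation): joint angles nearest the present ones, or None.
- manip.grab_frame(name): name is "scene" or "top" or "wrist"; returns (picture, depth): 420x560x3 uint8, red, green, blue; 420x560 float32, m along the optical axis (not along the pixel's ray), 0 where there is no reading.
- manip.get_calibration(name): a dict with "camera_matrix" (3x3 intrinsics, pixels), "R" (3x3) and "t" (3): a world point X has camera coordinates R X + t. Camera axes: x right, y down, z forward; pixel columns grow to the right and rows downward; lengths in m; the calibration is good to about 2 mm. A picture is of the moment at which its call begins: read the wrist's pose just before it. get_calibration takes no time and is no camera call; for the wrist camera it gives the pose at the moment of the call.
A pose or a line that the arm cannot do raises manip.Unreachable and nothing moves.
- manip.sign_off(): hands the job in; it is judged then, once.
Trained networks look in the newest picture that a camera, given by its name, has taken for a name from the list of things; names that differ only in an ending like _2 or _b are one class to them, and where a whole thing is asked for, a point or a joint stands for the part that bears it (a point fixed in the world has none). Each returns a list of dicts, best first, with "confidence" (0 to 1); they miss things now and then, are a little off and sometimes report something else, mostly with a low value. They report only what shows in the picture. A call takes as long as a camera call. They do not tell look-alikes from the thing itself.
- manip.look_for(camera, name): "at" ([x, y, z] in m, in world coordinates, good to about 4 mm: the middle of the surface that is visible of it).
Readings, each from a call of its own:
- manip.current_time(): time.
- manip.current_qpos(): joint angles.
- manip.current_joint_vel(): joint speeds.
- manip.current_joint_torque(): joint torques, N m.
- manip.current_ee_pos(): TCP position.
- manip.current_tcp_rot(): TCP orientation.
- manip.current_force(): force on the tool from outside, world axes, zero at the start.
- manip.current_ft_torque(): the same for the moment, N m.
- manip.current_grip_width(): opening from 0.0 (shut) to 1.0 (fully open).
- manip.current_grip_force(): force on a finger pad.
Only numpy, scipy, OpenCV 4.12 (cv2) and the standard library are available. Lean on these libraries where they do the work, as an engineer would, in place of code of your own. Each camera call takes 0.05 s, during which the arm holds its last target. There are 200 camera calls.

## Working session

There is one attempt and no reset: what is moved stays moved. The work goes in short steps, each a Python script; the robot and the scene stay as the last script left them, time stands still between calls to the robot, and variables do not carry over. Pictures are saved under pics/ and viewed, at most 14 in all, crops included, and the job is handed in when it is done.

```bash
mkdir -p pics; ls; cat > h.py <<'E'
import numpy as np, cv2
from bench import manip as m
def snap(cam,fn=None):
    c=m.get_calibration(cam); im,d=m.grab_frame(cam)
    if fn: cv2.imwrite('pics/'+fn,im[:,:,::-1])
    return im,d,c
def cloud(d,c):
    K=np.array(c['camera_matrix']);h,w=d.shape
    u,v=np.meshgrid(np.arange(w),np.arange(h))
    P=np.stack([(u-K[0,2])/K[0,0]*d,(v-K[1,2])/K[1,1]*d,d],-1)
    W=(P-np.array(c['t']))@np.array(c['R'])
    W[d==0]=np.nan
    return W
def proj(c,X):
    p=np.array(c['camera_matrix'])@(np.array(c['R'])@np.array(X)+np.array(c['t'])); return (p[:2]/p[2]).round(0)
def down(a):
    "tool down, closing axis y along world angle a"
    y=np.array([np.cos(a),np.sin(a),0]);z=np.array([0,0,-1.])
    return np.stack([np.cross(y,z),y,z],1)
E
python3 - <<'E'
from h import *
for cam in('top','scene'):
    im,d,c=snap(cam,cam+'0.png')
    np.savez(cam+'0.npz',im=im,d=d,**{k:np.array(v) for k,v in c.items()})
    for n in ['caddy','caddy_bar','caddy_post','hook','hook_pocket','mat','plate','switch_tip','flask0','jar0','dish','slidebox','tiprack']:
        for r in m.look_for(cam,n): 
            if r['confidence']>.25: print(cam,n,np.round(r['at'],3),round(r['confidence'],2),proj(c,r['at']))
E
```

```text
pics
top caddy [ 0.775 -0.014  0.004] 0.61 [272. 133.]
top caddy_bar [ 0.775 -0.014  0.001] 0.75 [272. 134.]
top caddy_post [ 0.772 -0.018  0.004] 0.7 [273. 135.]
top hook [0.205 0.289 0.029] 0.78 [174. 305.]
top hook [ 0.229 -0.348  0.036] 0.74 [374. 299.]
top hook [ 0.439 -0.03   0.034] 0.64 [275. 232.]
top hook_pocket [ 0.441 -0.031  0.034] 0.7 [275. 232.]
top hook_pocket [0.203 0.29  0.027] 0.68 [174. 305.]
top hook_pocket [ 0.232 -0.346  0.035] 0.57 [374. 299.]
top mat [ 0.44  -0.02   0.009] 0.91 [272. 233.]
top mat [0.525 0.286 0.041] 0.32 [178. 204.]
top plate [0.525 0.294 0.044] 0.65 [175. 204.]
top switch_tip [0.404 0.221 0.09 ] 0.63 [193. 241.]
top flask0 [ 0.429 -0.35   0.03 ] 0.71 [374. 236.]
top flask0 [ 0.44  -0.03   0.036] 0.65 [275. 232.]
top flask0 [ 0.562 -0.347  0.03 ] 0.62 [373. 195.]
top flask0 [ 0.407 -0.25   0.024] 0.53 [343. 243.]
top flask0 [ 0.501 -0.468  0.064] 0.33 [413. 213.]
top jar0 [ 0.502 -0.466  0.061] 0.74 [412. 213.]
top jar0 [ 0.631 -0.206  0.062] 0.7 [330. 172.]
top jar0 [0.402 0.22  0.092] 0.28 [193. 242.]
top dish [0.526 0.291 0.042] 0.54 [176.
[... 678 characters left out ...]
021] 0.61 [142. 196.]
scene hook_pocket [0.212 0.283 0.014] 0.58 [331. 144.]
scene mat [ 0.463 -0.044 -0.002] 0.95 [279. 217.]
scene plate [0.568 0.264 0.042] 0.81 [398. 194.]
scene switch_tip [0.412 0.217 0.082] 0.64 [352. 159.]
scene flask0 [ 0.588 -0.358  0.032] 0.62 [181. 274.]
scene flask0 [ 0.429 -0.258  0.031] 0.61 [198. 223.]
scene flask0 [ 0.443 -0.36   0.03 ] 0.57 [160. 238.]
scene jar0 [ 0.657 -0.214  0.041] 0.93 [254. 270.]
scene jar0 [ 0.525 -0.478  0.038] 0.63 [119. 271.]
scene dish [ 0.669 -0.433  0.011] 0.8 [161. 317.]
scene slidebox [0.778 0.228 0.032] 0.81 [442. 246.]
scene tiprack [ 0.751 -0.27   0.034] 0.63 [249. 309.]
scene tiprack [ 0.782 -0.023  0.003] 0.47 [355. 289.]
```

View pics/top0.png

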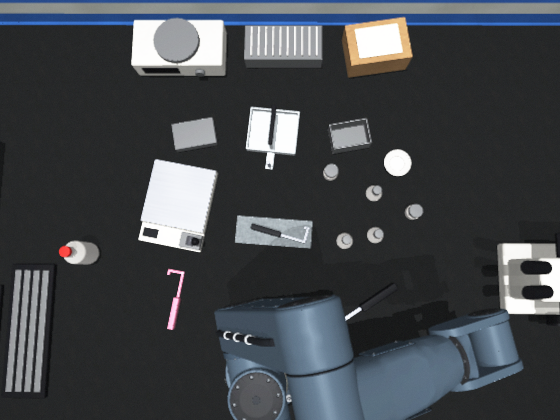

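View pics/scene0.png

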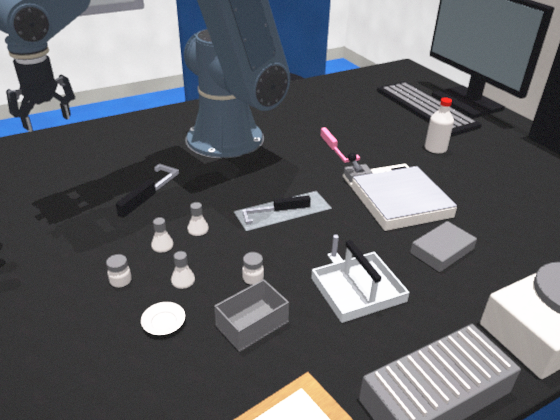

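The top view shows the right hook on the mat at about (275,232), with its handle to the left and its foot to the right. The larger hook is at (370,300) and the pink one at (175,300). The caddy is at (272,133) with its post towards the robot. There are three flasks, at (374,193), (344,241) and (375,235). The jars are at (331,172) and (414,212). The scene view agrees. I'll refine this with wrist views.

```bash
python3 - <<'E'
from h import *
print(m.current_force())
for i,(x,y,z) in enumerate([(0.44,-0.03,0.36),(0.66,-0.02,0.36),(0.47,0.26,0.36)]):
    m.move_ptp([x,y,z],down(np.pi/2))
    im,d,c=snap('wrist','w%d.png'%i)
    np.savez('w%d.npz'%i,im=im,d=d,**{k:np.array(v) for k,v in c.items()})
    print(m.current_qpos(), proj(c,[x,y,0]), d[200:220,270:290].mean())
    for n in [['hook','hook_pocket','mat'],['caddy','caddy_bar','caddy_post'],['plate','switch_tip']][i]:
        for r in m.look_for('wrist',n):
            if r['confidence']>.25: print(n,np.round(r['at'],4),round(r['confidence'],2),proj(c,r['at']))
ims=[cv2.imread('pics/w%d.png'%i) for i in range(3)]
cv2.imwrite('pics/w012.png',cv2.resize(np.vstack([np.hstack(ims[:2]),np.hstack([ims[2],ims[2]*0])]),(800,600)))
E
```

```text
[ 0.51640897 -0.08848228 -0.86513204]
[-1.74774508e-01  3.28665644e-02  1.72410527e+00 -1.15390397e-04
  1.38497862e+00 -1.74406636e+00] [284. 156.] 0.5242521
hook [ 0.256  -0.3636  0.0187] 0.91 [17. 11.]
hook [0.2946 0.2742 0.0098] 0.61 [517.  46.]
hook_pocket [ 0.2482 -0.3654  0.0175] 0.89 [15.  4.]
hook_pocket [0.2975 0.2757 0.0103] 0.79 [518.  48.]
hook_pocket [ 0.4388 -0.0247  0.035 ] 0.61 [288. 159.]
hook_pocket [ 0.7634 -0.0178  0.0049] 0.31 [291. 343.]
mat [ 0.762  -0.0147  0.0012] 0.47 [293. 341.]
[-1.01182190e-01  4.75572068e-01  1.15389795e+00 -6.61074653e-05
  1.51160184e+00 -1.67167611e+00] [284. 156.] 0.51077455
caddy [ 0.7777 -0.0198  0.0039] 0.67 [284. 232.]
caddy [ 0.6815 -0.4156  0.0082] 0.36 [ 13. 172.]
caddy_bar [ 0.778  -0.0161  0.0033] 0.94 [286. 232.]
caddy_bar [ 0.6348 -0.2032  0.0584] 0.27 [141. 144.]
caddy_post [ 0.7735 -0.0166  0.0035] 0.58 [286. 230.]
[ 4.16928705e-01  2.26523928e-01  1.50152734e+00 -1.89313215e-04
  1.41354541e+00 -1.15263685e+00] [284. 155.] 0.48281088
plate [0.5088 0.2922 0.0437] 0.88 [307. 189.]
switch_tip [0.4046 0.2205 0.0871] 0.86 [250. 111.]
```

View pics/w012.png

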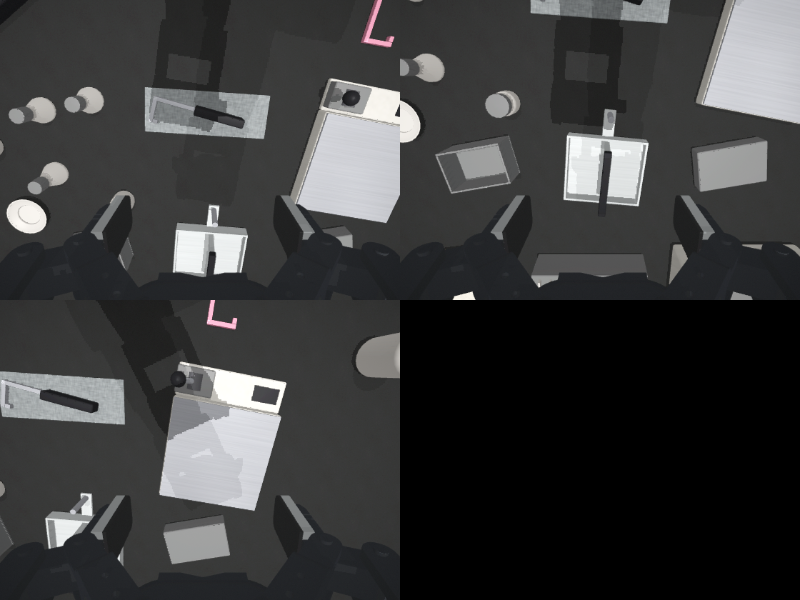

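The wrist views show, in the composite: the hook at (210,110), the caddy at (605,165) with its post at (608,122), and the plate at (220,450) with its ball at (178,378). Next I'll fit poses from the depth.

```bash
cat >> h.py <<'E'
def sel(W,x,y,z):
    return W[(W[...,0]>x[0])&(W[...,0]<x[1])&(W[...,1]>y[0])&(W[...,1]<y[1])&(W[...,2]>z[0])&(W[...,2]<z[1])]
def rect(P):
    r=cv2.minAreaRect((P[:,:2]*1000).astype(np.float32)); return np.round(np.array(r[0]),1),np.round(r[1],1),round(r[2],1),len(P)
E
python3 - <<'E'
from h import *
L=lambda f:np.load(f+'.npz')
def C(f): a=L(f); return cloud(a['d'],a)
w0,w1,w2=C('w0'),C('w1'),C('w2')
hb=((.36,.53),(-.17,.13))
for nm,w in(('w0',w0),('top',C('top0')),('scene',C('scene0'))):
    print(nm,'handle',rect(sel(w,*hb,(.022,.045))),'z',np.percentile(sel(w,*hb,(.022,.045))[:,2],[50,95]))
    print(' rod',rect(sel(w,*hb,(.009,.018))))
    print(' mat',rect(sel(w,*hb,(.0025,.0065))))
print('floor z', [np.nanmedian(sel(w,(.3,.7),(-.3,.1),(-.01,.0025))[:,2]) for w in(w0,w1,w2)])
cb=((.58,.9),(-.14,.1))
for nm,w in(('w1',w1),('top',C('top0'))):
    print(nm,'rim',rect(sel(w,*cb,(.023,.033))),'bar',rect(sel(w,*cb,(.086,.1))),'post',rect(sel(w,(.58,.69),(-.14,.1),(.055,.072))))
pb=((.36,.7),(.15,.45))
for nm,w in(('w2',w2),('top',C('top0'))):
    print(nm,'plate',rect(sel(w,*pb,(.037,.043))),'ball',rect(sel(w,*pb,(.075,.12))), sel(w,*pb,(.075,.12))[:,2].max())
P=sel(w0,*hb,(.009,.018)); np.save('rod.npy',P)
E
```

```text
w0 handle (array([446.7,   1.4]), array([99.9, 18.2]), 74.4, 987) z [0.0340623  0.03556539]
 rod (array([452.3, -44.2]), array([185.3,  53.4]), 77.5, 656)
 mat (array([445.7, -20.3]), array([299.5, 168.7]), 89.5, 8740)
top handle (array([445.5,   1.3]), array([99. , 18.3]), 74.1, 175) z [0.03327521 0.03787474]
 rod (array([456.2, -25.7]), array([245.6, 132. ]), 82.4, 214)
 mat (array([444.8, -19.3]), array([298. , 169.3]), 89.8, 1109)
scene handle (array([448.1,   1.8]), array([99.4, 31.6]), 77.3, 248) z [0.03151904 0.0351536 ]
 rod (array([457.1, -44.4]), array([184.3,  57.5]), 76.2, 243)
 mat (array([446.8, -20.3]), array([167.1, 299.4]), 0.7, 892)
floor z [np.float64(0.0005279991691371674), np.float64(0.00045743971015900915), np.float64(0.0007162578694466808)]
w1 rim (array([756.4, -14.1]), array([164.6, 196.6]), 84.5, 1370) bar (array([781.2, -16.5]), array([ 14.2, 129.3]), 84.6, 993) post (array([663.6,  -5.4]), array([10.7, 10.9]), 44.9, 73)
top rim (array([755.1, -13.7]), array([164.1, 196.2]), 84.8, 216) bar (array([780.7, -16.5]), array([ 14.5, 131.5]), 84.3, 173) post (array([662. ,  -5.1]), array([ 8.4, 10.7]), 11.6, 12)
w2 plate (array([528.4, 293.1]), array([207.1, 264.5]), 79.4, 20534) ball (array([404.7, 219.3]), array([24.5, 23.7]), 89.7, 393) 0.0969359779869087
top plate (array([527.3, 292.5]), array([209. , 265.2]), 79.1, 2532) ball (array([403.4, 218.2]), array([22.2, 22.6]), 83.7, 52) 0.09745390720691263
```

```bash
python3 - <<'E'
from h import *
a=np.radians(-105.6+90)
h=np.array([np.cos(a-np.pi/2),np.sin(a-np.pi/2)])
o=np.array([.4465,.0014])+.030*h
g=o-.020*h
m.set_gripper(1.0,60)
m.move_ptp([*g,.15],down(a)); m.move_l([*g,.010],max_speed=.08)
m.set_gripper(0.0,60); print('w',m.current_grip_width(),m.current_grip_force(),m.current_force())
m.move_l([*g,.19])
b=np.radians(-5.4); u=np.array([np.cos(b),np.sin(b)]); v=np.array([-u[1],u[0]])
post=np.array([.6630,-.0054])
t=post-(.082+.020)*u-.0225*v
m.move_ptp([t[0]-.08,t[1],.19],down(b+np.pi/2))
m.move_l([*t,.13])
print(m.current_ee_pos(),m.current_qpos(),m.current_grip_width())
im,d,c=snap('wrist','a.png'); im2,d2,c2=snap('scene')
W=cloud(d,c); print(proj(c,[*post,.065]))
cv2.imwrite('pics/a2.png',np.hstack([cv2.resize(im,(400,300)),im2[150:360,220:480][:, :, :].repeat(1,0) if 0 else cv2.resize(im2[130:340,220:500],(400,300))])[:,:,::-1])
for nm,w in(('w',W),('s',cloud(d2,c2))):
    print(nm,rect(P:=sel(w,(t[0]+.03,t[0]+.2),(-.12,.09),(.10,.15))),P.min(0),P.max(0))
E
```

```text
w 0.19295472906983188 59.21838641166687 [-1.13918923  0.12506709  5.34778178]
[ 0.55897742 -0.01817557  0.13027002] [-1.15733735e-01  4.90994134e-01  1.71725079e+00 -2.70359360e-05
  9.33451179e-01 -1.59220890e+00] 0.1966899602409749
[314. 356.]
w (array([619. , -23.6]), array([7.6, 4.5]), 85.8, 70) [ 0.61666722 -0.02738074  0.13294783] [ 0.62119831 -0.01970947  0.13614198]
s (array([640.1,  -5.6]), array([55.9, 99.4]), 89.0, 311) [ 0.58998607 -0.03413553  0.1218312 ] [0.69019454 0.02182607 0.14972314]
```

View pics/a2.png

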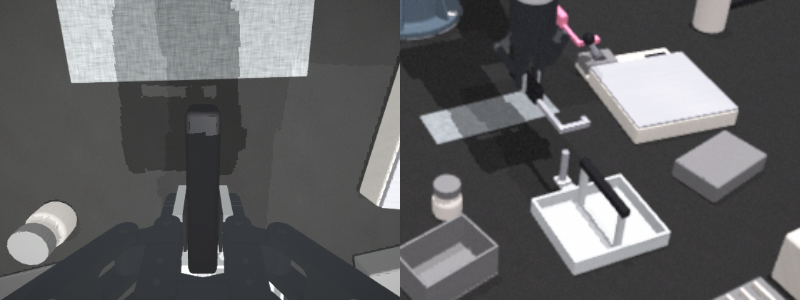

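The hook is held level. Its foot is above the gap between the post (scene crop, 565,165) and the tray. Now I'll lower it and pull.

```bash
python3 - <<'E'
from h import *
b=np.radians(-5.4); u=np.array([np.cos(b),np.sin(b)]); v=np.array([-u[1],u[0]])
post=np.array([.6630,-.0054])
t=post-(.082+.020)*u-.0225*v
m.move_l([*t,.026],max_speed=.06); print(m.current_force())
for s in(.05,.105,.158):
    m.move_l([*(t-s*u),.026],max_speed=.06); print(m.current_force(),m.current_grip_width())
m.dwell(.3)
e=t-(.158-.010)*u
m.move_l([*e,.026],max_speed=.05)   # loosen
m.move_l([*e,.13],max_speed=.1)
im,d,c=snap('scene','b.png'); W=cloud(d,c)
im,d,c=snap('top','bt.png'); T=cloud(d,c)
for w in(W,T): print(rect(sel(w,(.5,.8),(-.12,.1),(.087,.1))))
for n in('scene','top'):
  for r in m.look_for(n,'caddy')[:1]: print(n,r)
cv2.imwrite('pics/b2.png',cv2.resize(cv2.imread('pics/b.png')[130:340,180:460],(600,450)))
E
```

```text
[-0.11812003  0.23138322 -1.19276707]
[-0.25097704  0.98587295 -0.81466271] 0.20169527460574496
[ 0.3628295   0.680393   -1.45741076] 0.19959828621459355
[ 0.58683684  0.51522004 -0.29237145] 0.19506927910318872
(array([632.7,  -1.4]), array([ 18. , 132.8]), 83.4, 255)
(array([629.2,  -2.2]), array([ 14.6, 128.2]), 84.3, 169)
scene {'at': [0.6277, -0.0033, 0.0103], 'confidence': 0.84}
top {'at': [0.628, 0.0006, 0.0062], 'confidence': 0.56}
```

View pics/b2.png

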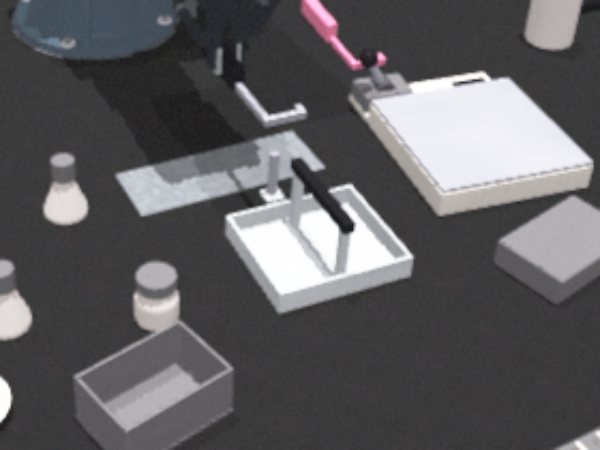

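The caddy now stands at about (0.63, 0.00), with its bar at (325,195) in the crop. I'll put the hook back and then find the flasks.

```bash
python3 - <<'E'
from h import *
a=np.radians(-105.6+90)
h=np.array([np.cos(a-np.pi/2),np.sin(a-np.pi/2)])
g=np.array([.4465,.0014])+.030*h-.020*h
p=m.current_ee_pos(); m.move_l([p[0],p[1],.20])
m.move_ptp([*g,.18],down(a)); m.move_l([*g,.0115],max_speed=.06); print(m.current_force())
m.set_gripper(.45); m.move_l([*g,.20],max_speed=.12)
m.set_gripper(1.0)
m.move_ptp([.47,-.30,.36],down(np.pi/2))
im,d,c=snap('wrist','c.png'); W=cloud(d,c)
for n in('flask0','jar0','hook'):
    for r in m.look_for('wrist',n):
        if r['confidence']>.25: print(n,np.round(r['at'],4),round(r['confidence'],2),proj(c,r['at']))
hb=((.36,.56),(-.17,.13))
print('handle',rect(sel(W,*hb,(.022,.045))),'bar',rect(sel(W,(.5,.8),(-.12,.1),(.087,.1))))
Q=sel(W,(.34,.66),(-.52,-.19),(.068,.080))
# cluster stoppers
xy=(Q[:,:2]*1000).astype(int); 
g=np.zeros((400,400),np.uint8); g[xy[:,0]-300,xy[:,1]+560]=1
n,l,st,ct=cv2.connectedComponentsWithStats(cv2.dilate(g,np.ones((5,5))))
for i in range(1,n):
    s=Q[l[xy[:,0]-300,xy[:,1]+560]==i]; print('stopper',rect(s),s[:,2].max())
E
```

```text
[-0.23030259  1.00648819 -0.96899705]
flask0 [ 0.4235 -0.2311  0.0376] 0.94 [336. 125.]
flask0 [ 0.561  -0.3521  0.0343] 0.88 [247. 223.]
flask0 [ 0.4295 -0.3466  0.0331] 0.67 [248. 129.]
jar0 [ 0.6297 -0.2127  0.0596] 0.76 [344. 274.]
jar0 [ 0.5046 -0.4714  0.0607] 0.62 [154. 189.]
jar0 [ 0.6161 -0.0065  0.0083] 0.28 [470. 250.]
hook [ 0.441  -0.0368  0.0306] 0.78 [478. 138.]
hook [ 0.2813 -0.4006  0.0235] 0.61 [202.   5.]
handle (array([505.1, -15.5]), array([100.5, 138.9]), 74.6, 1342) bar (array([630.3,  -3. ]), array([ 15.9, 130.2]), 84.6, 1173)
stopper (array([ 426.8, -226.2]), array([26.3, 26.8]), 1.2, 422) 0.07857470837106154
stopper (array([ 435.5, -356.2]), array([26.1, 26.9]), 43.4, 413) 0.07883299730516885
stopper (array([ 573.8, -353.2]), array([26.9, 26.6]), 38.6, 339) 0.07851315536785333
```

View pics/c.png

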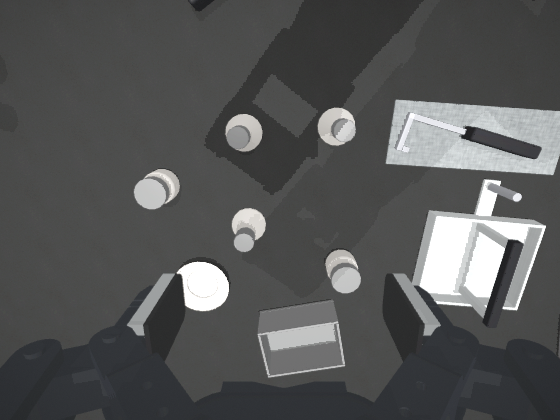

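The view shows the three flasks at (243,132), (337,127) and (247,228). The hook is flat on the mat at (470,135), and the caddy is at (480,260). I'll pick the flasks now, looking again before each one.

```bash
cat >> h.py <<'E'
def stoppers(W,x=(.33,.66),y=(-.55,-.15)):
    Q=sel(W,x,y,(.068,.082)); i=np.floor(Q[:,:2]*1000).astype(int)-[[300,-600]]
    g=np.zeros((700,800),np.uint8); g[i[:,0],i[:,1]]=1
    n,l,st,ct=cv2.connectedComponentsWithStats(cv2.dilate(g,np.ones((7,7))))
    out=[]
    for k in range(1,n):
        s=Q[l[i[:,0],i[:,1]]==k]
        c,wh,_,N=rect(s)
        if N>60: out.append((c/1000,wh))
    return out
E
cat > flasks.py <<'E'
from h import *
print('t',m.current_time())
C=np.array([.6300,-.0025]); b=np.radians(-5.4); R=np.array([[np.cos(b),-np.sin(b)],[np.sin(b),np.cos(b)]])
slots=[(.033,.042),(-.033,.042),(0,-.042)]
O=down(b)
for k,s in enumerate(slots):
    m.move_ptp([.47,-.30,.36],down(np.pi/2) if 0 else O)
    im,d,c=snap('wrist','d%d.png'%k); S=stoppers(cloud(d,c))
    print(k,[(x.round(4),w) for x,w in S])
    if len(S)!=3-k: print('STOP'); break
    f=min(S,key=lambda q:np.hypot(*(q[0]-[.6,-.1])))[0]
    m.set_gripper(.55,30)
    m.move_ptp([*f,.14],O); m.move_l([*f,.045],max_speed=.1)
    m.set_gripper(0.0,30); w=m.current_grip_width(); print(' grip',w)
    if w<.2: print('MISS'); break
    m.move_l([*f,.21],max_speed=.2)
    p=C+R@np.array(s)
    m.move_ptp([*p,.21],O); m.move_l([*p,.0505],max_speed=.1); print(' F',m.current_force())
    m.set_gripper(.5); m.move_l([*p,.20],max_speed=.15)
print('t',m.current_time())
m.move_ptp([.47,-.06,.38],down(np.pi/2)); im,d,c=snap('wrist','e.png'); W=cloud(d,c)
S=stoppers(W,(.5,.75),(-.12,.12)); print([((R.T@(x-C)).round(4),w) for x,w in S]); print('bar',rect(sel(W,(.5,.8),(-.12,.1),(.087,.1))))
E
python3 flasks.py
```

```text
t 30.9917
0 [(array([ 0.4273, -0.2258]), array([26.4, 27.2])), (array([ 0.4363, -0.3563]), array([27.2, 26.9])), (array([ 0.5744, -0.3532]), array([27.3, 26.2]))]
 grip 0.3198613139534894
 F [ 0.51924652 -0.74184269 -0.73732047]
1 [(array([ 0.436 , -0.3559]), array([27.2, 26.8])), (array([ 0.5745, -0.353 ]), array([26.6, 27.2]))]
 grip 0.3192102629789566
 F [ 0.29218762 -0.1053266  -0.56908917]
2 [(array([ 0.4361, -0.3561]), array([27.3, 26.8]))]
 grip 0.3160203374710338
 F [-0.31073921 -0.0663195  -1.16710439]
t 60.275
[(array([-0.0337,  0.041 ]), array([27.5, 26.5])), (array([-0.0009, -0.0418]), array([27.6, 26.4]))]
bar (array([630.9,  -2.3]), array([ 14.3, 130.3]), 84.8, 880)
```

View pics/e.png

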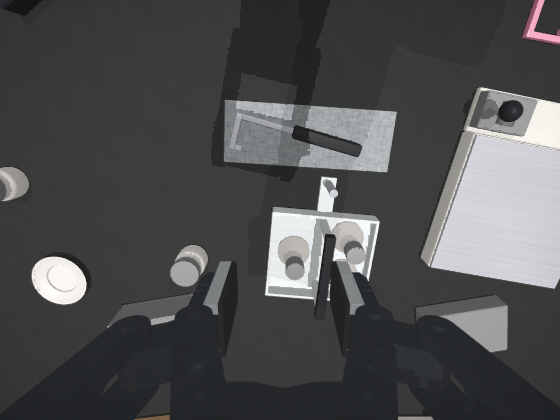

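In this view the two visible flasks stand at (293,250) and (350,240), and a finger hides the third. I'll check it in the scene view and fit the plate pose.

```bash
python3 - <<'E'
from h import *
C=np.array([.6305,-.0023]); b=np.radians(-5.4); R=np.array([[np.cos(b),-np.sin(b)],[np.sin(b),np.cos(b)]])
m.move_ptp([.40,-.02,.36],down(np.pi/2)); im,d,c=snap('wrist'); W=cloud(d,c)
print([((R.T@(x-C)).round(4),w) for x,w in stoppers(W,(.5,.75),(-.12,.12))])
im2,_,_=snap('scene')
a=cv2.resize(im2[140:320,240:480],(600,450)); cv2.imwrite('pics/f.png',a[:,:,::-1])
w2=np.load('w2.npz'); P=cloud(w2['d'],w2)
y=np.radians(-10.6); Rp=np.array([[np.cos(y),-np.sin(y)],[np.sin(y),np.cos(y)]])
Q=sel(P,(.36,.75),(.1,.48),(.0375,.0435)); q=(Q[:,:2]-[.5538,.2883])@Rp
r=rect(Q[q[:,0]>-.098]); print(r)
B=sel(P,(.36,.45),(.17,.26),(.075,.1)); print('ball',B.mean(0),B.max(0),B.min(0))
c0=r[0]/1000
print('pivot est',c0+Rp@[-.137,-.07],'ball off est',c0+Rp@[-.137,-.07-.055*np.sin(.5)],.034+.055*np.cos(.5),'on', c0+Rp@[-.137,-.07+.055*np.sin(.5)])
E
```

```text
[(array([-0.0331,  0.0375]), array([28. , 19.5])), (array([-0.0014, -0.0415]), array([27.3, 26.4])), (array([0.0314, 0.0423]), array([27. , 26.8]))]
(array([606. , 279.1]), array([206.1, 302.1]), 79.4, 19456)
ball [0.40440301 0.21972404 0.09141886] [0.41663701 0.2315844  0.09693598] [0.39289321 0.20706173 0.08131139]
pivot est [0.45846126 0.23549586] ball off est [0.45361076 0.20957742] 0.0822670409039705 on [0.46331177 0.2614143 ]
```

View pics/f.png

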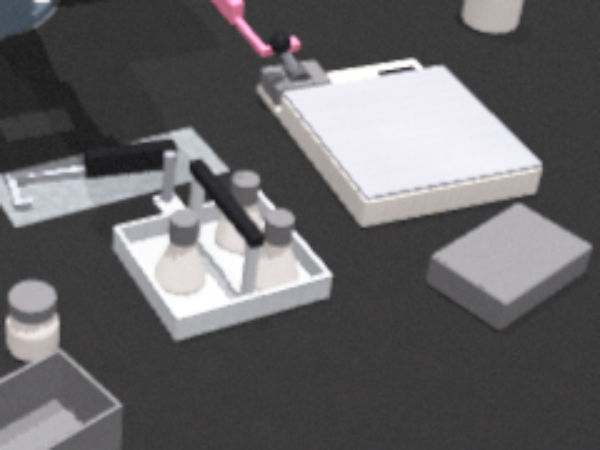

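All three flasks stand in the caddy. Now I'll carry it by the bar.

```bash
python3 - <<'E'
from h import *
C=np.array([.6305,-.0023]); a=np.radians(84.6)
w2=np.load('w2.npz'); P=cloud(w2['d'],w2)
y=np.radians(-10.6); Rp=np.array([[np.cos(y),-np.sin(y)],[np.sin(y),np.cos(y)]])
Q=sel(P,(.36,.69),(.1,.48),(.0375,.0435)); q=(Q[:,:2]-[.5565,.288])@Rp
print('plate',rect(Q[q[:,0]>-.098]))
pl=np.array([.5565,.2880]); ap=np.radians(79.4)
m.set_gripper(.4,100)
m.move_ptp([*C,.20],down(a)); m.move_l([*C,.078],max_speed=.08)
m.set_gripper(0.0,100); print('grip',m.current_grip_width(),m.current_grip_force())
m.move_l([*C,.10],max_speed=.04); print(m.current_force(),m.current_ft_torque())
m.move_l([*C,.21],max_speed=.08)
im,d,c=snap('scene'); cv2.imwrite('pics/g.png',cv2.resize(im[60:300,220:540],(600,450))[:,:,::-1])
print(m.current_force(),m.current_grip_width(),m.current_time())
m.move_l([*pl,.21],down(ap),max_speed=.08)
print(m.current_force(),m.current_grip_width())
im,d,c=snap('scene'); cv2.imwrite('pics/g2.png',np.hstack([cv2.imread('pics/g.png'),cv2.resize(im[60:300,220:540],(600,450))[:,:,::-1]])[:,::1][::2,::2].repeat(1,0))
E
```

```text
plate (array([559.4, 287.8]), array([206.1, 201.8]), 79.4, 19119)
grip 0.13063970596928132 98.67205023765564
[-0.84335566 -0.78647839 -6.21109784] [-0.072943    0.01992526 -0.03622137]
[ 0.11168855  0.92034227 -6.8528006 ] 0.13325428136142106 68.0083
[-0.93966476  0.16812371 -6.10572254] 0.13180181292226906
```

View pics/g2.png

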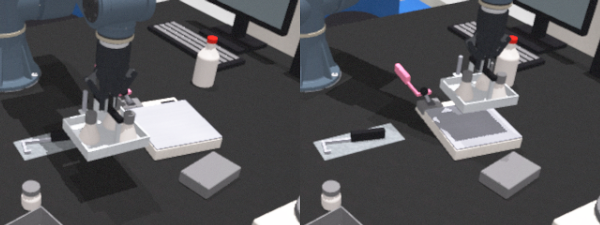

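The caddy is level with the flasks standing in it. I'll set it down and check.

```bash
python3 - <<'E'
from h import *
pl=np.array([.5568,.2880])
m.move_l([*pl,.135],max_speed=.08); m.move_l([*pl,.1195],max_speed=.03); print(m.current_force())
m.set_gripper(.4); m.dwell(.3); m.move_l([*pl,.25],max_speed=.1)
m.move_ptp([.40,.24,.37],down(np.radians(79.4)))
im,d,c=snap('wrist','i.png'); W=cloud(d,c)
y=np.radians(-10.6); R=np.array([[np.cos(y),-np.sin(y)],[np.sin(y),np.cos(y)]])
B=sel(W,(.45,.7),(.2,.4),(.127,.14)); r=rect(B); print('bar',r,'in plate',R.T@(r[0]/1000-pl))
T=W.copy(); T[...,2]-=.044
print([((R.T@(x-pl)).round(3),w) for x,w in stoppers(T,(.45,.7),(.18,.42))])
B=sel(W,(.36,.45),(.17,.26),(.078,.1)); print('ball',rect(B),B[:,2].max(),m.current_time())
E
```

```text
[ 0.03669345  0.03185052 -6.33152119]
bar (array([513.9, 295.9]), array([14.3, 41.9]), 80.3, 391) in plate [-0.04362114 -0.00012632]Traceback (most recent call last):
  File "<stdin>", line 10, in <module>
  File "h.py", line 26, in stoppers
    g=np.zeros((700,800),np.uint8); g[i[:,0],i[:,1]]=1
                                    ~^^^^^^^^^^^^^^^
IndexError: index 894 is out of bounds for axis 1 with size 800
```

View pics/i.png

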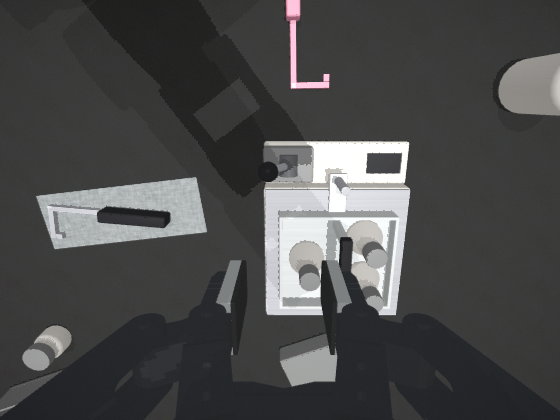

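The caddy sits square on the plate at (340,260) with three flasks standing. The lever ball is at (268,172). I'll push the lever now.

```bash
python3 - <<'E'
from h import *
pl=np.array([.5568,.2880]); y=np.radians(-10.6); R=np.array([[np.cos(y),-np.sin(y)],[np.sin(y),np.cos(y)]])
O=down(y); P=lambda yy,z:[*(pl+R@np.array([-.137,yy])),z]
m.set_gripper(0.0,30)
m.move_ptp(P(-.145,.20),O); m.move_l(P(-.145,.072),max_speed=.1); f0=np.array(m.current_force())
for yy in np.arange(-.115,-.0575,.004):
    m.move_l(P(yy,.072),max_speed=.04); f=R.T@(np.array(m.current_force())-f0)[:2]; print(round(yy,3),f.round(2))
    if f[1]<-12: break
m.move_l(P(yy-.04,.072),max_speed=.1); m.move_l(P(yy-.04,.25))
m.set_gripper(.4)
m.move_ptp([.40,.24,.37],down(np.radians(79.4)))
im,d,c=snap('wrist','j.png'); W=cloud(d,c)
B=sel(W,(.36,.46),(.17,.31),(.078,.1)); r=rect(B); b=R.T@(r[0]/1000-pl); print('ball',r,b,'lean',np.arcsin((b[1]+.07)/.055)+.5,m.current_time())
E
```

```text
-0.115 [-1.56 -1.05]
-0.111 [-1.22 -0.87]
-0.107 [-0.56 -0.42]
-0.103 [-0.74 -0.62]
-0.099 [-0.69 -0.39]
-0.095 [-0.08 -1.81]
-0.091 [-1.62 -0.14]
-0.087 [-0.14  0.83]
-0.083 [-0.16 -1.89]
-0.079 [-0.75  0.13]
-0.075 [-1.23 -1.16]
-0.071 [-0.7  -0.01]
-0.067 [-1.85 -3.02]
-0.063 [  4.74 -29.37]
ball (array([424.1, 282.9]), array([56.4, 24.6]), 50.1, 361) [-0.12949737 -0.02942331] lean 1.329743021306617 87.7
```

View pics/j.png

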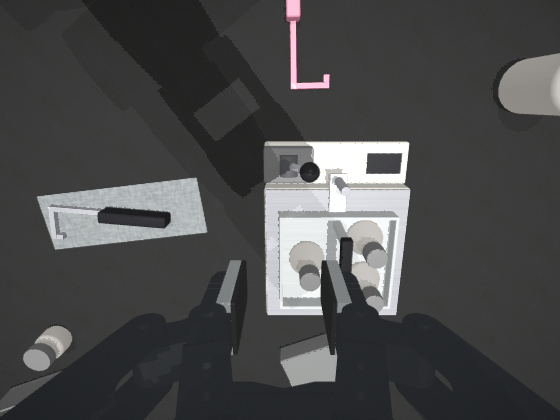

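The lever hit its stop, and its ball has swung across to (310,172). The caddy is unmoved with all three flasks standing, and the hook lies on its mat. Handing in.

```bash
python3 -c "
from h import *
m.dwell(.5); print(m.sign_off())"
```

```text
the job is handed in; nothing more can be done
None
```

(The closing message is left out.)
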